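# Lock the swivelling soap dish on a hotel vanity

### The arm

A 7-joint arm with a two-finger parallel gripper is mounted at the origin on the work surface. World frame = base frame: x ahead of the robot, y to its left, z up, the work surface at z = 0. Lengths are in m, angles in rad, forces in N, time in s.
With the tool pointing down it reaches from about 0.425 to 0.925 m from the base axis. Payload 6.8 kg.
Tool frame: the origin (TCP) lies between the finger pads; the fingertips stand 22 mm ahead of it and the grasp point (between the pads) lies 3 mm ahead of it; z points along the fingers, x is the direction in which the jaws open and shut, and the axes are right-handed (so a half turn about z gives the same grasp; the last joint's range is limited). The gripper opens to 88 mm and grips with 3 to 60 N. Pads are 20 mm wide; open, the fingers measure 115 mm over their backs; the gripper's body (75 mm by 178 mm) begins 61 mm behind the grasp point.
Start: joints at [1.143, 0.477, 0.022, 1.555, -0.011, 1.109, -0.083], TCP at [0.212, -0.641, 0.245] pointing down, gripper open.
Joint ranges: [-2.96, 2.96], [-0.34, 2.1], [-1.41, 1.46], [0.24, 2.44], [-1.37, 4.51], [0.17, 1.92], [-2.96, 2.96]. Speed limits (rad/s): [2.39, 2.39, 3.14, 3.14, 3.14, 3.14, 3.14].

### API

Orientations are given as a unit quaternion [x, y, z, w].
In Python, from cell import robot gives the robot as it stands. The module is installed in compiled form; this text tells all that it offers.
- The arm moves only by the tool apply_moves, never from a script. Its arguments are lists of equal length, an entry for each row: "translation": the shift along the tool's x, y, z in cm, a list of three; "angular": the turn, a rotation vector about the tool's x, y, z in degrees, a list of three; "hand": the finger opening in cm, from 0 to 8.78. A call has exactly 10 rows; each row shifts and turns the commanded pose from where the row before left it, along the tool's axes as they then stand; what a row does not reach is not made up. A row lasts 1/12 s, in which the tool goes at most 41.7 mm and 7.16 degrees, less where a joint would pass 70% of its speed; a pose out of reach is approached as far as the arm can. A call with a gripper value outside its range is refused whole. The fingers move at their own pace and stop on an object; "force" is the grip in N (left out, the last holds). Time passes only in rows, so rows that do not move let the fingers close, or fill a call up. It gives the time, the measured TCP pose, the force and the opening at its end, in the units of the state.
- robot.get_obs(): the state, without advancing time (a new reading comes with each control period).
- robot.snapshot(name): name is "scene" or "top" or "wrist"; returns (picture, depth): 384x512x3 uint8, blue, green, red; 384x512 float32, m along the optical axis (not along the pixel's ray), 0 where there is no reading.
- robot.get_calibration(name): a dict with "camera_matrix" (3x3 intrinsics, pixels), "k1" (the pictures are not rectified: a ray, as slopes to the right and down, at radius r is drawn at 1 + k1 r^2 times it, then the intrinsics apply), "extrinsics" (4x4, takes a point from camera to world coordinates). Camera axes: x right, y down, z forward; pixel columns grow to the right and rows downward; lengths in m; the calibration is good to about 2 mm. A picture is of the moment at which its call begins: read the wrist's pose just before it. get_calibration takes no time and is no camera call; for the wrist camera it gives the pose at the moment of the call.
- robot.close_job(): hands the job in, once; it reports no verdict.
The state is a dict: "t": time; "qpos": joint angles; "qvel": joint speeds; "joint_efforts": joint torques, N m; "tcp_pos": TCP position; "eef_rot": TCP orientation; "force": force on the tool from outside, world axes, zero at the start; "torque": the same for the moment, N m; "width": finger opening in m.
Only numpy, scipy, OpenCV 4.12 (cv2) and the standard library are available. Lean on these libraries where they do the work, as an engineer would, in place of code of your own. Each camera call takes 0.05 s, during which the arm holds its last target. There are 200 camera calls.

### The job

The soap dish on its stand swivels loosely: turn the red-ended clamp lever clockwise (seen from above) until it comes up tight, then lean on the red post steadily for about two seconds with some 11 newtons sideways (0.9 newton metres; at least 9, never over 14), so that the screw is loaded but turns no further. Then check that the clamp holds: with the fingers outside the dish, press sideways against its rim, square to its arm, with about 5 newtons for a second, and let go. The dish must stay at the angle it is set to, and the glass and the bottles must be left alone.

Things in the scene. Friction and masses are not known exactly. Their poses are not given: they have to be found in the camera images.
- stand: fixed soap-dish stand: bronze foot disc 140 mm across and 18 mm high, then a steel column 52 mm across; origin at the centre of its underside on the counter, z up along the stud. Seen from the origin the tight lever points roughly to -x of this frame, the loose one up to 0.9 rad from there towards -y, and the dish arm lies within 0.3 rad of +y
- stud (a point): top end of the stand's vertical stud, 110 mm above the counter: the axis about which both the lever and the dish turn
- clamp (a joint): lever angle (rad), growing clockwise from above = tightening; starts loose, -0.9 to -0.35. Loose, it takes about 0.3 N m to turn (4 N at the post). Where it comes up tight differs each time (-0.17 to +0.17) and must be felt: resistance then climbs steeply, with under 0.07 rad more give up to 0.9 N m. Let go, it springs back under 0.05 rad and stays tight
- clamp_post (a point): centre of the top face of the red upright post at the lever's end: post 18 mm in diameter, from 85 to 125 mm above the counter, 80 mm from the stud axis. The dark lever bar to it is 13 mm wide, 85 to 95 mm above the counter, its round nut 34 mm across up to 98 mm. x axis of the point points from the post to the stud, z up
- dish: swivelling part: steel turntable 110 mm across round the stud, from 50 to 64 mm above the counter, a short flat arm 22 mm wide along this body's +y, and the round pale dish with soap fixed in it. Origin on the stud axis at counter height, z up. Unclamped it swings at a touch (0.08 N m); with the clamp loaded to 0.9 N m and let go it holds about 1.2 N m (10 N sideways at the dish), then slips
- dish_rim (a point): centre of the round dish at the height of its rim: 80 mm above the counter, 125 mm from the stud along the dish body's +y; the dish is 100 mm in diameter, its side reaching down to 50 mm above the counter. Axes parallel to those of dish
- plate: clamp plate on the stud between lever nut and turntable: steel collar 48 mm across over a brass disc 102 mm across, 8 mm thick (64 to 72 mm above the counter when tight); presses on the turntable with (torque - 0.3 N m) / 0.009 m newtons. Origin on the stud axis, within 2 mm of counter height when tight, 9 mm higher per rad loosened
- tumbler: amber drinking glass standing upside down, 72 mm across at the counter, 85 mm high; origin at the centre of its underside
- dark_bottle: dark brown toiletry bottle with a black cap, 34 mm across, 85 mm high; origin at the centre of its underside
- amber_bottle: amber toiletry bottle with a black cap, 38 mm across, 75 mm high; origin at the centre of its underside
Things that resemble listed ones, but are neither listed nor needed, are in the scene too. Of the things like the stand, leave any that is green; of the rest the larger one is meant.

How it is judged:
By the outcome, as a careful person would: the job done as asked, in the order asked, and still so for the second after the job is handed in, with the robot touching nothing.
It also fails if it takes over 64 s, if anything falls off the work surface, if the arm or the gripper's body presses on something with over 40 N, if the wrist force passes 120 N, or if a joint passes its speed limit or range.

## Working session

There is one attempt and no reset: what is moved stays moved. The work goes in short steps, Python scripts to look and compute and a tool call to move; the robot and the scene stay as the last step left them, time stands still between calls to the robot, and variables do not carry over. Pictures are saved under pics/ and viewed, about 8 in all and at most 12, crops included, and the job is handed in when it is done.

Besides the shell and the picture viewer there is one more tool, called as name(argument=value, ...) on one line, values as JSON. apply_moves: Moves the arm, as the interface text tells. Its arguments: {"type":"object","properties":{"translation":{"type":"array","items":{"type":"array","items":{"type":"number"}}},"angular":{"type":"array","items":{"type":"array","items":{"type":"number"}}},"hand":{"type":"array","items":{"type":"number"}},"force":{"type":"number"}},"required":["translation","angular","hand"]}

```bash
mkdir -p pics
cat > h.py <<'E'
import numpy as np, cv2
from cell import robot
def px2w(cal,u,v,d=None,z=None):
    K=np.array(cal["camera_matrix"]);k=cal["k1"];T=np.array(cal["extrinsics"])
    s=np.array([(u-K[0,2])/K[0,0],(v-K[1,2])/K[1,1]]);x=s.copy()
    for _ in range(20): x=s/(1+k*(x@x))
    r=np.array([x[0],x[1],1.])
    if d is None:
        w=T[:3,:3]@r; d=(z-T[2,3])/w[2]
    return T[:3,:3]@(r*d)+T[:3,3]
def w2px(cal,p):
    K=np.array(cal["camera_matrix"]);k=cal["k1"];T=np.array(cal["extrinsics"])
    c=T[:3,:3].T@(np.array(p)-T[:3,3]);s=c[:2]/c[2];s=s*(1+k*(s@s))
    return K[0,0]*s[0]+K[0,2],K[1,1]*s[1]+K[1,2]
E
python3 - <<'E'
from h import *
o=robot.get_obs();print(o)
for n in("scene","top"):
    im,d=robot.snapshot(n);cal=robot.get_calibration(n);np.savez(f"{n}0.npz",im=im,d=d);print(n,np.round(cal["extrinsics"],3).tolist(),cal["camera_matrix"],cal["k1"])
    cv2.imwrite(f"pics/{n}0.png",cv2.resize(im,(800,600)))
E
```

```text
{'t': 0.0, 'qpos': array([ 1.14288199,  0.47775065,  0.02232966,  1.55642997, -0.01148003,
        1.10931726, -0.08312133]), 'qvel': array([-0.00185622,  0.00161966,  0.00035765, -0.00013131,  0.00101877,
        0.00212001, -0.00043082]), 'joint_efforts': array([-5.34750034e-04, -5.82850707e+01,  1.53448239e+00, -2.72605544e+01,
       -5.44163492e-02,  1.70011993e-02,  9.92978926e-05]), 'tcp_pos': array([ 0.21202615, -0.64024499,  0.24372374]), 'eef_rot': array([ 8.10680795e-01, -5.85487710e-01, -7.60034345e-04, -4.60298780e-04]), 'force': array([ 0.14655266, -0.65158426, -0.30393416]), 'torque': array([-0.03610774, -0.01519681, -0.00823062]), 'width': 0.08774224538838257}
scene [[-0.379, 0.726, -0.574, 1.079], [0.925, 0.292, -0.242, 0.23], [-0.008, -0.622, -0.783, 0.829], [0.0, 0.0, 0.0, 1.0]] [[379.98433906   0.         256.52542999]
 [  0.         379.98433906 192.99269129]
 [  0.           0.           1.        ]] -0.019858951488510194
top [[-0.015, -0.984, 0.179, 0.319], [-1.0, 0.019, 0.018, -0.01], [-0.021, -0.179, -0.984, 1.249], [0.0, 0.0, 0.0, 1.0]] [[471.82313931   0.         256.57280677]
 [  0.         471.82313931 190.49025674]
 [  0.           0.           1.        ]] -0.16220095771474374
```

View pics/scene0.png

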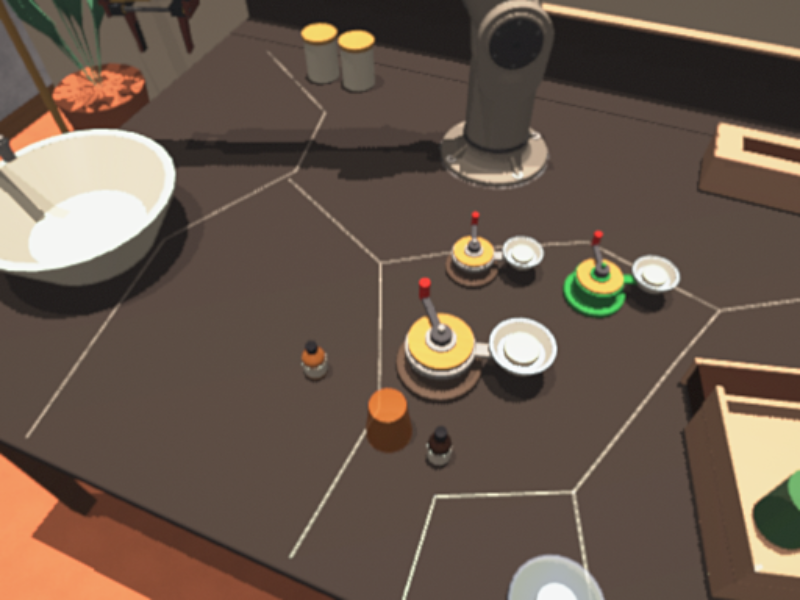

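View pics/top0.png

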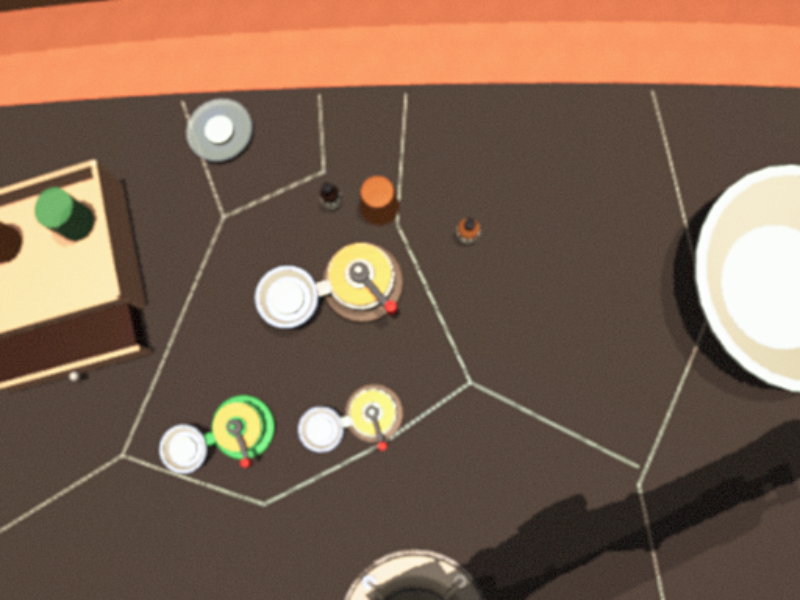

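The top view shows three candidates. The large bronze stand is at (360,280), with its post at (391,306) and dish at (287,297). The small bronze one is at (373,412) and the green one at (240,425). I choose the large one and check it in a close crop.

Run:
```python
from h import *
d=np.load("top0.npz");im=d["im"];D=d["d"]
c=cv2.resize(im[110:220,150:290],None,fx=5.6,fy=5.4,interpolation=cv2.INTER_CUBIC);cv2.imwrite("pics/crop1.png",c)
cal=robot.get_calibration("top")
for n,u,v,z in(("post",391,306,.125),("stud",358,270,.11),("dish",287,297,.08),("tumbler",377,187,.085),("dark",328,188,.085),("amb",468,223,.075)):
    u*=.64;v*=.64; print(n,px2w(cal,u,v,z=z).round(3),px2w(cal,u,v,d=D[int(v),int(u)]).round(3))
```

```text
post [0.511 0.026 0.125] [0.511 0.026 0.126]
stud [0.572 0.078 0.11 ] [0.573 0.078 0.107]
dish [0.536 0.196 0.08 ] [0.538 0.197 0.074]
tumbler [0.718 0.048 0.085] [0.717 0.048 0.088]
dark [0.718 0.129 0.085] [0.719 0.13  0.083]
amb [ 0.656 -0.102  0.075] [ 0.656 -0.102  0.074]
```

View pics/crop1.png

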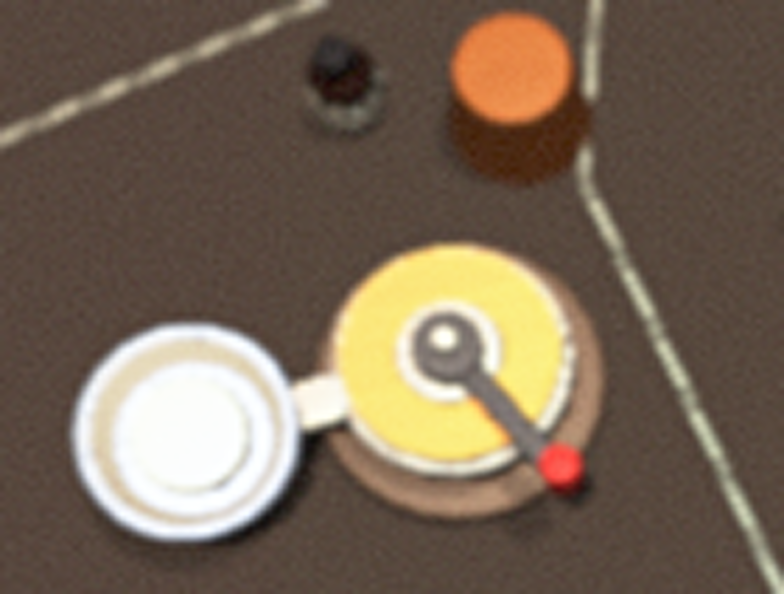

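The crop confirms the choice: bronze foot, brass plate, dark lever with red post at (560,460), pale arm and dish at (187,432). The measured distances (post–stud 80 mm, stud–dish 124 mm) match the description. Next I check the clearance along the route.

```bash
cat >> h.py <<'E'
from scipy.spatial.transform import Rotation as Rn
def delta(p,R=None):
    o=robot.get_obs();T=Rn.from_quat(o["eef_rot"])
    print("t",round(o["t"],2),"tcp",o["tcp_pos"].round(4),"yaw_x",np.degrees(np.arctan2(*T.as_matrix()[:2,0][::-1])).round(2),"F",o["force"].round(2))
    print("tool shift cm",(T.inv().apply(np.array(p)-o["tcp_pos"])*100).round(2))
    if R is not None: print("rotvec deg",np.degrees((T.inv()*R).as_rotvec()).round(2))
def down(yaw_x): # tool z down, tool x at world yaw (deg)
    return Rn.from_euler("z",yaw_x,degrees=True)*Rn.from_rotvec([np.pi,0,0])
def allz(n):
    d=np.load(n+"0.npz")["d"];cal=robot.get_calibration(n);return np.array([px2w(cal,u,v,d=d[v,u]) for v in range(0,384,2) for u in range(0,512,2) if d[v,u]>0])
E
python3 - <<'E'
from h import *
for n in("top","scene"):
    P=allz(n)
    a,b=np.array([.212,-.641]),np.array([.536,-.004]);s=(P[:,:2]-a)@(b-a)/((b-a)@(b-a));L=a+np.outer(np.clip(s,0,1),b-a)
    m=(np.linalg.norm(P[:,:2]-L,axis=1)<.13)&(P[:,2]<.6)
    for lo in np.arange(-.7,.15,.1):
        k=m&(P[:,1]>lo)&(P[:,1]<lo+.1); print(n,round(lo,1),P[k,2].max().round(3) if k.any() else None)
# -y tool = t (130.4deg) -> tool y at 310.4; x = y yaw+90 (z down: x = y x z)
delta([.536,-.004,.25],down(310.4+90))
E
```

```text
top -0.7 0.122
top -0.6 0.125
top -0.5 0.007
top -0.4 0.009
top -0.3 0.007
top -0.2 0.009
top -0.1 0.007
top -0.0 0.128
top 0.1 0.082
scene -0.7 0.333
scene -0.6 0.336
scene -0.5 0.005
scene -0.4 0.004
scene -0.3 0.003
scene -0.2 0.005
scene -0.1 0.006
scene -0.0 0.126
scene 0.1 0.085
t 0.1 tcp [ 0.2121 -0.6403  0.2438] yaw_x -71.67 F [ 0.6  -0.4   0.71]
tool shift cm [-50.22 -50.76  -0.54]
rotvec deg [-9.0000e-02  6.0000e-02 -1.1207e+02]
```

apply_moves(translation=[[-2.5,-2.5,0],[-2.5,-2.5,0],[-2.5,-2.5,0],[-2.5,-2.5,0],[-2.5,-2.5,0],[-2.5,-2.5,0],[-2.5,-2.5,0],[-2.5,-2.5,0],[-2.5,-2.5,0],[-2.5,-2.5,0]], angular=[[0,0,0],[0,0,0],[0,0,0],[0,0,0],[0,0,0],[0,0,0],[0,0,0],[0,0,0],[0,0,0],[0,0,0]], hand=[0,0,0,0,0,0,0,0,0,0])

```text
t: 0.93
tcp_pos: [0.3712, -0.3231, 0.2445]
eef_rot: [0.811, -0.586, -0.0, 0.0]
force: [-0.3, -0.0, 0.5]
width: 0.0249
```

apply_moves(translation=[[-2.5,-2.5,0],[-2.5,-2.5,0],[-2.5,-2.5,0],[-2.5,-2.5,0],[-2.5,-2.5,0],[-2.5,-2.5,0],[-2.5,-2.5,0],[-2.5,-2.5,0],[-2.5,-2.5,0],[-2.5,-2.5,0]], angular=[[0,0,0],[0,0,0],[0,0,0],[0,0,0],[0,0,0],[0,0,0],[0,0,0],[0,0,0],[0,0,0],[0,0,0]], hand=[0,0,0,0,0,0,0,0,0,0])

```text
t: 1.77
tcp_pos: [0.5299, -0.0074, 0.2445]
eef_rot: [0.811, -0.586, -0.0, 0.0]
force: [0.6, -0.8, -0.1]
width: 0.0005
```

apply_moves(translation=[[0,0,0],[0,0,0],[0,0,0],[0,0,0],[0,0,0],[0,0,0],[0,0,0],[0,0,0],[0,0,0],[0,0,0]], angular=[[0,0,-7],[0,0,-7],[0,0,-7],[0,0,-7],[0,0,-7],[0,0,-7],[0,0,-7],[0,0,-7],[0,0,-7],[0,0,-7]], hand=[0,0,0,0,0,0,0,0,0,0])

```text
t: 2.6
tcp_pos: [0.5294, -0.0091, 0.2443]
eef_rot: [1.0, -0.012, -0.0, 0.0]
force: [-0.2, 0.4, 0.6]
width: 0.0003
```

apply_moves(translation=[[0,0,0],[0,0,0],[0,0,0],[0,0,0],[0,0,0],[0,0,0],[0,0,0],[0,0,0],[0,0,0],[0,0,0]], angular=[[0,0,-7],[0,0,-7],[0,0,-7],[0,0,-7],[0,0,-7],[0,0,-7],[0,0,0],[0,0,0],[0,0,0],[0,0,0]], hand=[0,0,0,0,0,0,0,0,0,0])

```text
t: 3.43
tcp_pos: [0.5296, -0.009, 0.2446]
eef_rot: [0.939, 0.344, -0.0, 0.0]
force: [0.3, 0.1, -0.3]
width: 0.0008
```

Run:
```python
from h import *
o=robot.get_obs();print(o["qpos"].round(2))
cal=robot.get_calibration("wrist");im,d=robot.snapshot("wrist");np.savez("wrist1.npz",im=im,d=d,E=cal["extrinsics"],K=cal["camera_matrix"],k=cal["k1"])
cv2.imwrite("pics/wrist1.png",cv2.resize(im,(800,600)))
for n,p in(("post",[.511,.026,.125]),("stud",[.572,.078,.11]),("dish",[.536,.196,.08])): print(n,np.round(w2px(cal,p),1))
delta([.536,-.004,.123],down(40.4))
```

```text
[ 0.49  0.32 -0.71  1.86  0.24  1.05  0.38]
post [265.7 149.5]
stud [344.7 147.1]
dish [393.4  30.2]
t 3.48 tcp [ 0.5296 -0.0089  0.2446] yaw_x 40.22 F [ 0.75 -0.43  0.14]
tool shift cm [ 0.81  0.03 12.16]
rotvec deg [ 0.    0.01 -0.18]
```

View pics/wrist1.png

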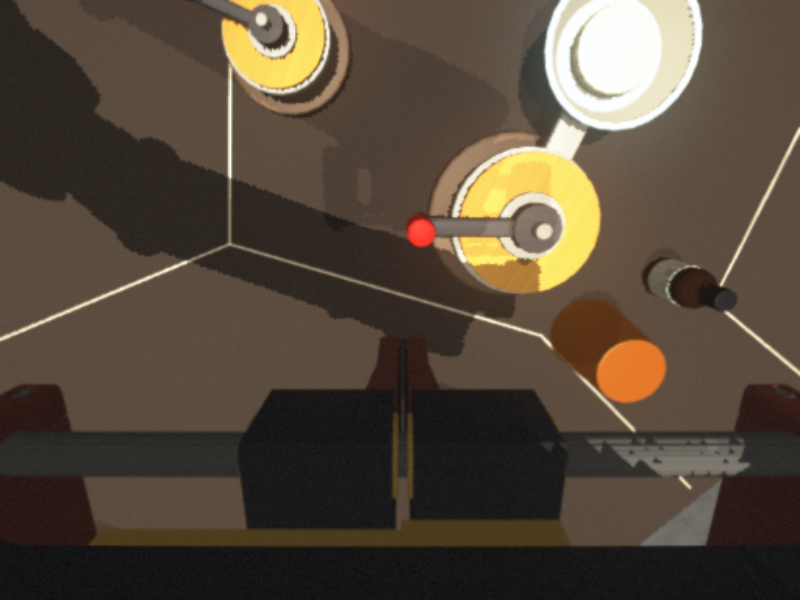

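The wrist view shows the post at (421,230), the stud top at (543,231), the closed fingers at bottom centre, and clear space behind the post.

Run:
```python
from h import *
w=np.load("wrist1.npz");cal={"camera_matrix":w["K"],"k1":float(w["k"]),"extrinsics":w["E"]}
P=px2w(cal,421*.64,230*.64,z=.125);S=px2w(cal,543.5*.64,230.5*.64,z=.11)
print(P,S,np.linalg.norm((P-S)[:2]),np.degrees(np.arctan2(*(P-S)[:2][::-1]))%360)
T=allz("top")
m=(T[:,0]<.48)&(T[:,0]>.3)&(abs(T[:,1]-.05)<.12);print("decoy max z",T[m,2].max())
```

```text
[0.51235986 0.02995621 0.125     ] [0.57474347 0.07976233 0.11      ] 0.07982708778082015 218.60333586737138
decoy max z 0.078213412012339
```

apply_moves(translation=[[0.2,0,1.2],[0.2,0,1.2],[0.2,0,1.2],[0.2,0,1.2],[0.2,0,1.2],[0,0,1.2],[0,0,1.2],[0,0,1.2],[0,0,1.2],[0,0,1.2]], angular=[[0,0,0],[0,0,0],[0,0,0],[0,0,0],[0,0,0],[0,0,0],[0,0,0],[0,0,0],[0,0,0],[0,0,0]], hand=[0,0,0,0,0,0,0,0,0,0])

```text
t: 4.32
tcp_pos: [0.5373, -0.0025, 0.1234]
eef_rot: [0.939, 0.345, -0.0, -0.0]
force: [-0.6, 0.7, 0.4]
width: 0.0003
```

apply_moves(translation=[[0,-0.2,0],[0,-0.2,0],[0,-0.2,0],[0,-0.2,0],[0,-0.2,0],[0,-0.2,0],[0,-0.1,0],[0,-0.1,0],[0,-0.1,0],[0,-0.1,0]], angular=[[0,0,0],[0,0,0],[0,0,0],[0,0,0],[0,0,0],[0,0,0],[0,0,0],[0,0,0],[0,0,0],[0,0,0]], hand=[0,0,0,0,0,0,0,0,0,0])

```text
t: 5.15
tcp_pos: [0.5269, 0.0097, 0.1247]
eef_rot: [0.939, 0.345, 0.0, 0.0]
force: [0.2, 0.1, -0.8]
width: 0.0005
```

apply_moves(translation=[[0,-0.1,0],[0,-0.1,0],[0,-0.1,0],[0,-0.05,0],[0,-0.05,0],[0,-0.05,0],[0,-0.05,0],[0,0,0],[0,0,0],[0,0,0]], angular=[[0,0,0],[0,0,0],[0,0,0],[0,0,0],[0,0,0],[0,0,0],[0,0,0],[0,0,0],[0,0,0],[0,0,0]], hand=[0,0,0,0,0,0,0,0,0,0])

```text
t: 5.98
tcp_pos: [0.524, 0.0132, 0.1247]
eef_rot: [0.939, 0.344, 0.0, 0.0]
force: [1.7, -2.6, -0.9]
width: 0.0005
```

apply_moves(translation=[[-0.026,-0.112,0],[-0.026,-0.112,0],[-0.026,-0.112,0],[-0.026,-0.112,0],[-0.026,-0.112,0],[-0.026,-0.112,0],[-0.026,-0.112,0],[-0.026,-0.112,0],[-0.026,-0.112,0],[-0.026,-0.112,0]], angular=[[0,0,0.8],[0,0,0.8],[0,0,0.8],[0,0,0.8],[0,0,0.8],[0,0,0.8],[0,0,0.8],[0,0,0.8],[0,0,0.8],[0,0,0.8]], hand=[0,0,0,0,0,0,0,0,0,0])

```text
t: 6.82
tcp_pos: [0.5149, 0.021, 0.1247]
eef_rot: [0.961, 0.278, 0.0, 0.0]
force: [1.7, -1.8, -1.2]
width: 0.0004
```

apply_moves(translation=[[-0.0065,-0.028,0],[-0.0065,-0.028,0],[-0.0065,-0.028,0],[-0.0065,-0.028,0],[-0.0065,-0.028,0],[-0.0065,-0.028,0],[-0.0065,-0.028,0],[-0.0065,-0.028,0],[0,0,0],[0,0,0]], angular=[[0,0,0.2],[0,0,0.2],[0,0,0.2],[0,0,0.2],[0,0,0.2],[0,0,0.2],[0,0,0.2],[0,0,0.2],[0,0,0],[0,0,0]], hand=[0,0,0,0,0,0,0,0,0,0])

```text
t: 7.65
tcp_pos: [0.5133, 0.0226, 0.1247]
eef_rot: [0.964, 0.265, 0.0, -0.0]
force: [2.2, -0.8, -0.2]
width: 0.0003
```

```bash
cat >> h.py <<'E'
def st(S=(.5735,.079)):
    o=robot.get_obs();R=Rn.from_quat(o["eef_rot"]).as_matrix();F=o["force"];p=o["tcp_pos"]
    c=R.T@(np.array([*S,p[2]])-p)
    print("t",round(o["t"],2),"tcp",p.round(4),"yaw",np.degrees(np.arctan2(R[1,0],R[0,0])).round(2),"stud in tool mm",(c*1000).round(1),"Ftool",(R.T@F).round(2),"tz",o["torque"].round(2))
E
python3 -c "
from h import *
st()"
```

```text
t 7.65 tcp [0.5133 0.0226 0.1247] yaw 30.73 stud in tool mm [ 80.5 -17.7   0. ] Ftool [1.5  1.84 0.19] tz [-0.43 -0.53 -0.02]
```

apply_moves(translation=[[-0.008,-0.035,0],[-0.008,-0.035,0],[-0.008,-0.035,0],[-0.008,-0.035,0],[-0.008,-0.035,0],[-0.008,-0.035,0],[-0.008,-0.035,0],[-0.008,-0.035,0],[0,0,0],[0,0,0]], angular=[[0,0,0.25],[0,0,0.25],[0,0,0.25],[0,0,0.25],[0,0,0.25],[0,0,0.25],[0,0,0.25],[0,0,0.25],[0,0,0],[0,0,0]], hand=[0,0,0,0,0,0,0,0,0,0])

```text
t: 8.48
tcp_pos: [0.5113, 0.0248, 0.1247]
eef_rot: [0.969, 0.248, -0.0, -0.0]
force: [2.9, -0.9, -1.3]
width: 0.0005
```

apply_moves(translation=[[-0.008,-0.035,0],[-0.008,-0.035,0],[-0.008,-0.035,0],[-0.008,-0.035,0],[-0.008,-0.035,0],[-0.008,-0.035,0],[-0.008,-0.035,0],[-0.008,-0.035,0],[0,0,0],[0,0,0]], angular=[[0,0,0.25],[0,0,0.25],[0,0,0.25],[0,0,0.25],[0,0,0.25],[0,0,0.25],[0,0,0.25],[0,0,0.25],[0,0,0],[0,0,0]], hand=[0,0,0,0,0,0,0,0,0,0])

```text
t: 9.32
tcp_pos: [0.5095, 0.027, 0.1247]
eef_rot: [0.973, 0.231, 0.0, -0.0]
force: [2.4, -1.2, -1.3]
width: 0.0004
```

```bash
python3 -c "
from h import *
st()
cal=robot.get_calibration('wrist');im,d=robot.snapshot('wrist');cv2.imwrite('pics/w2.png',im)
st()"
```

```text
t 9.32 tcp [0.5095 0.027  0.1247] yaw 26.73 stud in tool mm [ 80.6 -17.7   0. ] Ftool [1.65 2.13 1.25] tz [-0.35 -0.64 -0.02]
t 9.37 tcp [0.5095 0.027  0.1247] yaw 26.73 stud in tool mm [ 80.6 -17.7   0. ] Ftool [1.9  1.95 0.33] tz [-0.38 -0.63 -0.05]
```

View pics/w2.png

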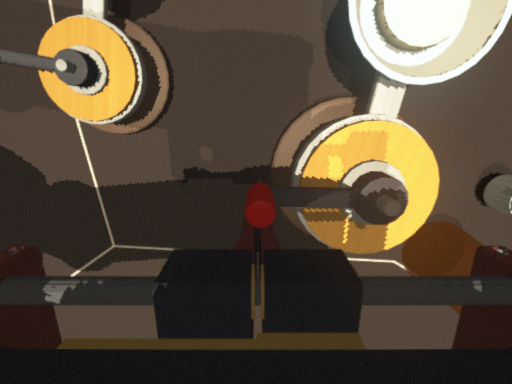

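The wrist view shows the red post at (260,205), squarely against the closed fingers and moving with them. The dish arm hasn't moved. I continue.

apply_moves(translation=[[-0.008,-0.035,0],[-0.008,-0.035,0],[-0.008,-0.035,0],[-0.008,-0.035,0],[-0.008,-0.035,0],[-0.008,-0.035,0],[-0.008,-0.035,0],[-0.008,-0.035,0],[0,0,0],[0,0,0]], angular=[[0,0,0.25],[0,0,0.25],[0,0,0.25],[0,0,0.25],[0,0,0.25],[0,0,0.25],[0,0,0.25],[0,0,0.25],[0,0,0],[0,0,0]], hand=[0,0,0,0,0,0,0,0,0,0])

```text
t: 10.2
tcp_pos: [0.5077, 0.0292, 0.1247]
eef_rot: [0.977, 0.214, -0.0, -0.0]
force: [2.8, -1.7, -1.0]
width: 0.0003
```

apply_moves(translation=[[-0.008,-0.035,0],[-0.008,-0.035,0],[-0.008,-0.035,0],[-0.008,-0.035,0],[-0.008,-0.035,0],[-0.008,-0.035,0],[-0.008,-0.035,0],[-0.008,-0.035,0],[0,0,0],[0,0,0]], angular=[[0,0,0.25],[0,0,0.25],[0,0,0.25],[0,0,0.25],[0,0,0.25],[0,0,0.25],[0,0,0.25],[0,0,0.25],[0,0,0],[0,0,0]], hand=[0,0,0,0,0,0,0,0,0,0])

```text
t: 11.03
tcp_pos: [0.506, 0.0315, 0.1247]
eef_rot: [0.98, 0.197, -0.0, -0.0]
force: [1.7, -1.6, -0.3]
width: 0.0006
```

apply_moves(translation=[[-0.008,-0.035,0],[-0.008,-0.035,0],[-0.008,-0.035,0],[-0.008,-0.035,0],[-0.008,-0.035,0],[-0.008,-0.035,0],[-0.008,-0.035,0],[-0.008,-0.035,0],[0,0,0],[0,0,0]], angular=[[0,0,0.25],[0,0,0.25],[0,0,0.25],[0,0,0.25],[0,0,0.25],[0,0,0.25],[0,0,0.25],[0,0,0.25],[0,0,0],[0,0,0]], hand=[0,0,0,0,0,0,0,0,0,0])

```text
t: 11.87
tcp_pos: [0.5043, 0.0338, 0.1247]
eef_rot: [0.984, 0.18, -0.0, -0.0]
force: [2.6, -2.0, -0.9]
width: 0.0001
```

apply_moves(translation=[[-0.008,-0.035,0],[-0.008,-0.035,0],[-0.008,-0.035,0],[-0.008,-0.035,0],[-0.008,-0.035,0],[-0.008,-0.035,0],[-0.008,-0.035,0],[-0.008,-0.035,0],[0,0,0],[0,0,0]], angular=[[0,0,0.25],[0,0,0.25],[0,0,0.25],[0,0,0.25],[0,0,0.25],[0,0,0.25],[0,0,0.25],[0,0,0.25],[0,0,0],[0,0,0]], hand=[0,0,0,0,0,0,0,0,0,0])

```text
t: 12.7
tcp_pos: [0.5028, 0.0362, 0.1247]
eef_rot: [0.987, 0.163, -0.0, -0.0]
force: [2.0, -2.2, -1.1]
width: 0.0002
```

apply_moves(translation=[[-0.008,-0.035,0],[-0.008,-0.035,0],[-0.008,-0.035,0],[-0.008,-0.035,0],[-0.008,-0.035,0],[-0.008,-0.035,0],[-0.008,-0.035,0],[-0.008,-0.035,0],[0,0,0],[0,0,0]], angular=[[0,0,0.25],[0,0,0.25],[0,0,0.25],[0,0,0.25],[0,0,0.25],[0,0,0.25],[0,0,0.25],[0,0,0.25],[0,0,0],[0,0,0]], hand=[0,0,0,0,0,0,0,0,0,0])

```text
t: 13.53
tcp_pos: [0.5013, 0.0387, 0.1247]
eef_rot: [0.989, 0.145, -0.0, -0.0]
force: [2.2, -1.3, -0.9]
width: 0.0006
```

apply_moves(translation=[[-0.008,-0.035,0],[-0.008,-0.035,0],[-0.008,-0.035,0],[-0.008,-0.035,0],[-0.008,-0.035,0],[-0.008,-0.035,0],[-0.008,-0.035,0],[-0.008,-0.035,0],[0,0,0],[0,0,0]], angular=[[0,0,0.25],[0,0,0.25],[0,0,0.25],[0,0,0.25],[0,0,0.25],[0,0,0.25],[0,0,0.25],[0,0,0.25],[0,0,0],[0,0,0]], hand=[0,0,0,0,0,0,0,0,0,0])

```text
t: 14.37
tcp_pos: [0.4999, 0.0413, 0.1246]
eef_rot: [0.992, 0.128, -0.0, -0.0]
force: [2.2, -1.3, -0.3]
width: 0.0002
```

apply_moves(translation=[[-0.008,-0.035,0],[-0.008,-0.035,0],[-0.008,-0.035,0],[-0.008,-0.035,0],[-0.008,-0.035,0],[-0.008,-0.035,0],[-0.008,-0.035,0],[-0.008,-0.035,0],[0,0,0],[0,0,0]], angular=[[0,0,0.25],[0,0,0.25],[0,0,0.25],[0,0,0.25],[0,0,0.25],[0,0,0.25],[0,0,0.25],[0,0,0.25],[0,0,0],[0,0,0]], hand=[0,0,0,0,0,0,0,0,0,0])

```text
t: 15.2
tcp_pos: [0.4986, 0.0438, 0.1247]
eef_rot: [0.994, 0.111, -0.0, -0.0]
force: [2.1, -2.2, 0.2]
width: 0.0006
```

apply_moves(translation=[[-0.008,-0.035,0],[-0.008,-0.035,0],[-0.008,-0.035,0],[-0.008,-0.035,0],[-0.008,-0.035,0],[-0.008,-0.035,0],[-0.008,-0.035,0],[-0.008,-0.035,0],[0,0,0],[0,0,0]], angular=[[0,0,0.25],[0,0,0.25],[0,0,0.25],[0,0,0.25],[0,0,0.25],[0,0,0.25],[0,0,0.25],[0,0,0.25],[0,0,0],[0,0,0]], hand=[0,0,0,0,0,0,0,0,0,0])

```text
t: 16.03
tcp_pos: [0.4974, 0.0464, 0.1246]
eef_rot: [0.996, 0.093, -0.0, -0.0]
force: [2.2, -2.4, -0.1]
width: 0.0006
```

apply_moves(translation=[[-0.008,-0.035,0],[-0.008,-0.035,0],[-0.008,-0.035,0],[-0.008,-0.035,0],[-0.008,-0.035,0],[-0.008,-0.035,0],[-0.008,-0.035,0],[-0.008,-0.035,0],[0,0,0],[0,0,0]], angular=[[0,0,0.25],[0,0,0.25],[0,0,0.25],[0,0,0.25],[0,0,0.25],[0,0,0.25],[0,0,0.25],[0,0,0.25],[0,0,0],[0,0,0]], hand=[0,0,0,0,0,0,0,0,0,0])

```text
t: 16.87
tcp_pos: [0.4965, 0.0483, 0.1246]
eef_rot: [0.997, 0.076, 0.0, 0.0]
force: [2.1, -5.2, -0.1]
width: 0.0001
```

```bash
python3 -c "
from h import *
st()
im,d=robot.snapshot('wrist');cv2.imwrite('pics/w3.png',im)"
```

```text
t 16.87 tcp [0.4965 0.0483 0.1246] yaw 8.68 stud in tool mm [ 80.8 -18.7  -0. ] Ftool [1.3  5.43 0.15] tz [-1.16 -0.68  0.02]
```

View pics/w3.png

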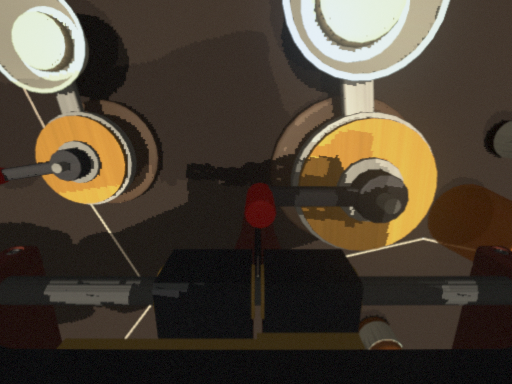

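Resistance is now climbing (5.4 N, and the tool lags its command by 1 mm), so the lever has come up tight. From here I use small steps.

apply_moves(translation=[[0,-0.02,0],[0,-0.02,0],[0,-0.02,0],[0,-0.02,0],[0,-0.02,0],[0,-0.02,0],[0,0,0],[0,0,0],[0,0,0],[0,0,0]], angular=[[0,0,0],[0,0,0],[0,0,0],[0,0,0],[0,0,0],[0,0,0],[0,0,0],[0,0,0],[0,0,0],[0,0,0]], hand=[0,0,0,0,0,0,0,0,0,0])

```text
t: 17.75
tcp_pos: [0.4964, 0.0488, 0.1246]
eef_rot: [0.997, 0.075, -0.0, 0.001]
force: [3.2, -6.9, -0.8]
width: 0.0002
```

```bash
python3 -c "
from h import *
st()"
```

```text
t 17.75 tcp [0.4964 0.0488 0.1246] yaw 8.64 stud in tool mm [ 80.8 -18.3  -0. ] Ftool [2.15 7.33 0.77] tz [-1.49 -0.72 -0.04]
```

apply_moves(translation=[[0,-0.02,0],[0,-0.02,0],[0,-0.02,0],[0,-0.02,0],[0,-0.02,0],[0,-0.02,0],[0,-0.02,0],[0,-0.02,0],[0,0,0],[0,0,0]], angular=[[0,0,0],[0,0,0],[0,0,0],[0,0,0],[0,0,0],[0,0,0],[0,0,0],[0,0,0],[0,0,0],[0,0,0]], hand=[0,0,0,0,0,0,0,0,0,0])

```text
t: 18.58
tcp_pos: [0.4962, 0.0495, 0.1246]
eef_rot: [0.997, 0.075, -0.0, 0.001]
force: [3.9, -9.0, -0.2]
width: 0.0006
```

```bash
python3 -c "
from h import *
st()"
```

```text
t 18.58 tcp [0.4962 0.0495 0.1246] yaw 8.6 stud in tool mm [ 80.8 -17.6  -0.1] Ftool [2.55 9.44 0.19] tz [-2.   -0.85 -0.05]
```

apply_moves(translation=[[0,-0.02,0],[0,-0.02,0],[0,-0.02,0],[0,-0.02,0],[0,-0.02,0],[0,-0.02,0],[0,0,0],[0,0,0],[0,0,0],[0,0,0]], angular=[[0,0,0],[0,0,0],[0,0,0],[0,0,0],[0,0,0],[0,0,0],[0,0,0],[0,0,0],[0,0,0],[0,0,0]], hand=[0,0,0,0,0,0,0,0,0,0])

```text
t: 19.42
tcp_pos: [0.4961, 0.05, 0.1246]
eef_rot: [0.997, 0.075, -0.0, 0.002]
force: [4.2, -10.2, -0.1]
width: 0.0005
```

```bash
python3 -c "
from h import *
st()"
```

```text
t 19.42 tcp [0.4961 0.05   0.1246] yaw 8.57 stud in tool mm [ 80.9 -17.1  -0.1] Ftool [ 2.64 10.67  0.12] tz [-2.35 -0.93 -0.05]
```

apply_moves(translation=[[0,-0.02,0],[0,0,0],[0,0,0],[0,0,0],[0,0,0],[0,0,0],[0,0,0],[0,0,0],[0,0,0],[0,0,0]], angular=[[0,0,0],[0,0,0],[0,0,0],[0,0,0],[0,0,0],[0,0,0],[0,0,0],[0,0,0],[0,0,0],[0,0,0]], hand=[0,0,0,0,0,0,0,0,0,0])

```text
t: 20.25
tcp_pos: [0.4961, 0.0501, 0.1246]
eef_rot: [0.997, 0.075, -0.0, 0.002]
force: [4.2, -10.5, 1.2]
width: 0.0007
```

apply_moves(translation=[[0,0,0],[0,0,0],[0,0,0],[0,0,0],[0,0,0],[0,0,0],[0,0,0],[0,0,0],[0,0,0],[0,0,0]], angular=[[0,0,0],[0,0,0],[0,0,0],[0,0,0],[0,0,0],[0,0,0],[0,0,0],[0,0,0],[0,0,0],[0,0,0]], hand=[0,0,0,0,0,0,0,0,0,0])

```text
t: 21.08
tcp_pos: [0.4961, 0.05, 0.1246]
eef_rot: [0.997, 0.075, -0.0, 0.002]
force: [3.4, -11.2, 0.2]
width: 0.0005
```

apply_moves(translation=[[0,0,0],[0,0,0],[0,0,0],[0,0,0],[0,0,0],[0,0,0],[0,0,0],[0,0,0],[0,0,0],[0,0,0]], angular=[[0,0,0],[0,0,0],[0,0,0],[0,0,0],[0,0,0],[0,0,0],[0,0,0],[0,0,0],[0,0,0],[0,0,0]], hand=[0,0,0,0,0,0,0,0,0,0])

```text
t: 21.92
tcp_pos: [0.4961, 0.0501, 0.1246]
eef_rot: [0.997, 0.075, -0.0, 0.002]
force: [3.6, -11.1, 0.5]
width: 0.0005
```

Run:
```python
from h import *
st()
cal=robot.get_calibration("wrist");im,d=robot.snapshot("wrist");cv2.imwrite("pics/w4.png",im);np.savez("wrist4.npz",im=im,d=d,E=cal["extrinsics"],K=cal["camera_matrix"],k=cal["k1"])
```

```text
t 21.92 tcp [0.4961 0.0501 0.1246] yaw 8.56 stud in tool mm [ 80.8 -17.   -0.1] Ftool [ 1.9  11.48 -0.51] tz [-2.46 -0.92 -0.03]
```

Held at about 11 N for 2.5 s with the tool not moving. I back off and raise.

apply_moves(translation=[[0,0.1,0],[0,0.2,0],[0,0.5,0],[0,0.8,0],[0,0.8,0],[0,0,-1.5],[0,0,-2.0],[0,0,-2.0],[0,0,-2.0],[0,0,-2.0]], angular=[[0,0,0],[0,0,0],[0,0,0],[0,0,0],[0,0,0],[0,0,0],[0,0,0],[0,0,0],[0,0,0],[0,0,0]], hand=[0,0,0,0,0,0,0,0,0,0])

```text
t: 22.8
tcp_pos: [0.4989, 0.0293, 0.2204]
eef_rot: [0.997, 0.076, -0.0, -0.0]
force: [0.8, 0.0, -0.0]
width: 0.0007
```

Run:
```python
from h import *
st()
print(robot.get_obs()["qpos"].round(2))
d=np.load("scene0.npz");cal=robot.get_calibration("scene");print(px2w(cal,522*.64,344*.64,z=.08))
im,dd=robot.snapshot("scene");np.savez("scene1.npz",im=im,d=dd)
cal=robot.get_calibration("wrist");im2,d2=robot.snapshot("wrist")
np.savez("wrist5.npz",im=im2,d=d2,E=cal["extrinsics"],K=cal["camera_matrix"],k=cal["k1"])
print("dish px in wrist",w2px(cal,[.537,.197,.08]))
a=cv2.resize(im[150:310,180:380],(400,320));b=cv2.resize(im2,(400,300));c=np.zeros((320,800,3),np.uint8);c[:,:400]=a;c[:300,400:]=b
cv2.imwrite("pics/c5.png",c)
```

```text
t 22.8 tcp [0.4989 0.0293 0.2204] yaw 8.73 stud in tool mm [ 81.3 -37.8  -0. ] Ftool [0.77 0.1  0.03] tz [-0.04 -0.05 -0.02]
[ 0.32  0.27 -0.59  1.96  0.18  0.96 -0.2 ]
[0.538064   0.20106292 0.08      ]
dish px in wrist (np.float64(321.4309218126638), np.float64(15.248747976389751))
```

View pics/c5.png

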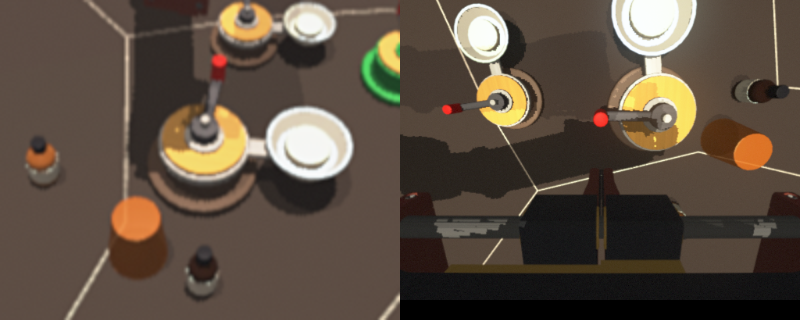

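Lever turned, dish unmoved: the arm and dish at about (310,145) in the scene crop look the same, and the glass and bottles are untouched. Next I move beside the dish, on the robot's side.

apply_moves(translation=[[0,0,0],[0,0,0],[0,0,0],[0,0,0],[0,0,0],[0,0,0],[0,0,0],[0,0,0],[0,0,0],[0,0,0]], angular=[[0,0,6.8],[0,0,6.8],[0,0,6.8],[0,0,6.8],[0,0,6.8],[0,0,6.8],[0,0,6.8],[0,0,6.8],[0,0,6.8],[0,0,6.8]], hand=[0,0,0,0,0,0,0,0,0,0])

```text
t: 23.73
tcp_pos: [0.4986, 0.0292, 0.2186]
eef_rot: [0.868, -0.497, -0.001, 0.0]
force: [-0.0, 0.4, 0.0]
width: 0.0003
```

apply_moves(translation=[[0,0,0],[0,0,0],[-2.5,0,0],[-2.5,0,0],[-2.5,0,0],[-2.5,0,0],[-2.5,0,0],[-2.5,0,0],[0,0,0],[0,0,0]], angular=[[0,0,6.8],[0,0,6.8],[0,0,0],[0,0,0],[0,0,0],[0,0,0],[0,0,0],[0,0,0],[0,0,0],[0,0,0]], hand=[0,0,0,0,0,0,0,0,0,0])

```text
t: 24.57
tcp_pos: [0.4543, 0.1737, 0.2189]
eef_rot: [0.805, -0.593, -0.001, 0.0]
force: [-0.7, -0.2, 0.1]
width: 0.0005
```

Run:
```python
from h import *
delta([.4605,.1755,.088],down(-73))
print(robot.get_obs()["qpos"].round(2))
cal=robot.get_calibration("wrist");im2,d2=robot.snapshot("wrist")
np.savez("wrist6.npz",im=im2,d=d2,E=cal["extrinsics"],K=cal["camera_matrix"],k=cal["k1"])
for n,p in(("dish",[.537,.199,.08]),("stud",[.5735,.079,.11])):print(n,np.round(w2px(cal,p)))
cv2.imwrite("pics/w6.png",im2)
```

```text
t 24.57 tcp [0.4543 0.1737 0.2189] yaw_x -72.69 F [-0.68 -0.24  0.14]
tool shift cm [ 1.000e-02 -6.700e-01  1.308e+01]
rotvec deg [0.08 0.02 0.31]
[-0.1   0.23 -0.45  2.    0.12  0.94 -1.88]
dish [257.  99.]
stud [401.  99.]
```

View pics/w6.png

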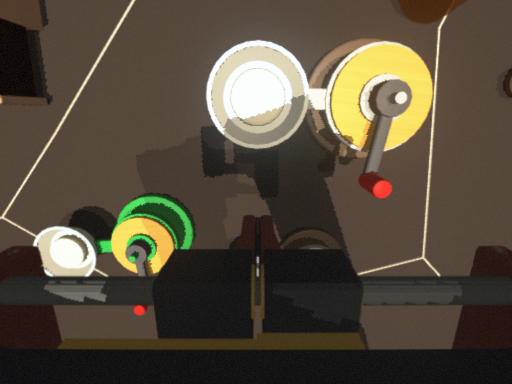

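The dish is at (258,95), straight ahead of the fingers, and the stud at (400,98). Part of the small decoy's foot shows near (310,240). I check that the descent spot is free.

Run:
```python
from h import *
P=np.vstack([allz("top"),allz("scene")])
for c in([.4605,.1755],[.4545,.1737]):
    q=P[:,:2]-c;x=q@[.292,-.956];y=q@[-.956,-.292]
    for hx,hy in((.02,.015),(.03,.022),(.095,.045)):
        m=(abs(x)<hx)&(abs(y)<hy);print(c,hx,m.sum(),P[m,2].max().round(3))
```

```text
[0.4605, 0.1755] 0.02 43 0.005
[0.4605, 0.1755] 0.03 91 0.006
[0.4605, 0.1755] 0.095 875 0.084
[0.4545, 0.1737] 0.02 41 0.005
[0.4545, 0.1737] 0.03 96 0.005
[0.4545, 0.1737] 0.095 864 0.084
```

apply_moves(translation=[[0,0,2.2],[0,0,2.2],[0,0,2.2],[0,0,2.2],[0,0,2.2],[0,0,2.1],[0,-0.4,0],[0,-0.4,0],[0,-0.4,0],[0,-0.2,0]], angular=[[0,0,0],[0,0,0],[0,0,0],[0,0,0],[0,0,0],[0,0,0],[0,0,0],[0,0,0],[0,0,0],[0,0,0]], hand=[0,0,0,0,0,0,0,0,0,0])

```text
t: 25.45
tcp_pos: [0.4705, 0.1771, 0.09]
eef_rot: [0.804, -0.594, 0.001, -0.001]
force: [1.0, -0.0, -0.3]
width: 0.0006
```

apply_moves(translation=[[0,-0.1,0],[0,-0.1,0],[0,-0.1,0],[0,-0.1,0],[0,-0.1,0],[0,-0.1,0],[0,-0.05,0],[0,-0.05,0],[0,0,0],[0,0,0]], angular=[[0,0,0],[0,0,0],[0,0,0],[0,0,0],[0,0,0],[0,0,0],[0,0,0],[0,0,0],[0,0,0],[0,0,0]], hand=[0,0,0,0,0,0,0,0,0,0])

```text
t: 26.28
tcp_pos: [0.4752, 0.1789, 0.0886]
eef_rot: [0.804, -0.594, -0.0, 0.0]
force: [0.4, -0.6, -0.7]
width: 0.0005
```

```bash
python3 -c "
from h import *
st()"
```

```text
t 26.28 tcp [0.4752 0.1789 0.0886] yaw -72.88 stud in tool mm [124.4 -64.5  -0. ] Ftool [ 0.66 -0.2   0.66] tz [ 0.05  0.02 -0.04]
```

apply_moves(translation=[[0,-0.05,0],[0,-0.05,0],[0,-0.05,0],[0,-0.05,0],[0,-0.05,0],[0,-0.05,0],[0,-0.05,0],[0,0,0],[0,0,0],[0,0,0]], angular=[[0,0,0],[0,0,0],[0,0,0],[0,0,0],[0,0,0],[0,0,0],[0,0,0],[0,0,0],[0,0,0],[0,0,0]], hand=[0,0,0,0,0,0,0,0,0,0])

```text
t: 27.12
tcp_pos: [0.4786, 0.18, 0.0887]
eef_rot: [0.804, -0.594, 0.0, 0.0]
force: [-0.1, 0.3, 0.4]
width: 0.0001
```

apply_moves(translation=[[0,-0.03,0],[0,-0.03,0],[0,-0.03,0],[0,-0.03,0],[0,-0.03,0],[0,0,0],[0,0,0],[0,0,0],[0,0,0],[0,0,0]], angular=[[0,0,0],[0,0,0],[0,0,0],[0,0,0],[0,0,0],[0,0,0],[0,0,0],[0,0,0],[0,0,0],[0,0,0]], hand=[0,0,0,0,0,0,0,0,0,0])

```text
t: 27.95
tcp_pos: [0.48, 0.1804, 0.0886]
eef_rot: [0.804, -0.594, -0.0, 0.0]
force: [-0.8, -0.2, -1.2]
width: 0.0006
```

apply_moves(translation=[[0,-0.02,0],[0,-0.02,0],[0,-0.02,0],[0,-0.02,0],[0,-0.02,0],[0,0,0],[0,0,0],[0,0,0],[0,0,0],[0,0,0]], angular=[[0,0,0],[0,0,0],[0,0,0],[0,0,0],[0,0,0],[0,0,0],[0,0,0],[0,0,0],[0,0,0],[0,0,0]], hand=[0,0,0,0,0,0,0,0,0,0])

```text
t: 28.78
tcp_pos: [0.4806, 0.1806, 0.0886]
eef_rot: [0.805, -0.594, -0.0, 0.0]
force: [-3.6, -0.2, 1.8]
width: 0.0001
```

apply_moves(translation=[[0,-0.02,0],[0,-0.02,0],[0,0,0],[0,0,0],[0,0,0],[0,0,0],[0,0,0],[0,0,0],[0,0,0],[0,0,0]], angular=[[0,0,0],[0,0,0],[0,0,0],[0,0,0],[0,0,0],[0,0,0],[0,0,0],[0,0,0],[0,0,0],[0,0,0]], hand=[0,0,0,0,0,0,0,0,0,0])

```text
t: 29.62
tcp_pos: [0.4807, 0.1807, 0.0885]
eef_rot: [0.805, -0.594, -0.0, 0.001]
force: [-4.8, -1.3, 2.4]
width: 0.0003
```

```bash
python3 -c "
from h import *
st()"
```

```text
t 29.62 tcp [0.4807 0.1807 0.0885] yaw -72.86 stud in tool mm [ 1.245e+02 -5.870e+01 -1.000e-01] Ftool [-0.2   5.01 -2.38] tz [-0.16  1.15 -0.01]
```

apply_moves(translation=[[0,0,0],[0,0,0],[0,0,0],[0,0,0],[0,0,0],[0,0,0],[0,0,0],[0,0,0],[0,0,0],[0,0,0]], angular=[[0,0,0],[0,0,0],[0,0,0],[0,0,0],[0,0,0],[0,0,0],[0,0,0],[0,0,0],[0,0,0],[0,0,0]], hand=[0,0,0,0,0,0,0,0,0,0])

```text
t: 30.45
tcp_pos: [0.4807, 0.1807, 0.0885]
eef_rot: [0.805, -0.594, -0.0, 0.001]
force: [-6.0, -0.7, 3.6]
width: 0.0005
```

```bash
python3 -c "
from h import *
st()"
```

```text
t 30.45 tcp [0.4807 0.1807 0.0885] yaw -72.87 stud in tool mm [ 1.245e+02 -5.870e+01 -1.000e-01] Ftool [-1.12  5.91 -3.6 ] tz [-0.16  1.19  0.07]
```

apply_moves(translation=[[0,0.1,0],[0,0.2,0],[0,0.4,0],[0,0.8,0],[0,0.8,0],[0,0,-2.0],[0,0,-2.0],[0,0,-3.0],[0,0,-3.0],[0,0,-3.0]], angular=[[0,0,0],[0,0,0],[0,0,0],[0,0,0],[0,0,0],[0,0,0],[0,0,0],[0,0,0],[0,0,0],[0,0,0]], hand=[0,0,0,0,0,0,0,0,0,0])

```text
t: 31.28
tcp_pos: [0.4584, 0.1737, 0.2198]
eef_rot: [0.805, -0.594, -0.0, 0.0]
force: [0.1, 0.1, 0.2]
width: 0.0003
```

Run:
```python
from h import *
st()
im,dd=robot.snapshot("scene");o=np.load("scene1.npz")["im"];o0=np.load("scene0.npz")["im"]
f=lambda i:cv2.resize(i[150:310,180:380],(400,320))
cv2.imwrite("pics/c7.png",np.hstack([f(o0),f(im)]))
```

```text
t 31.28 tcp [0.4584 0.1737 0.2198] yaw -72.86 stud in tool mm [124.4 -82.1  -0. ] Ftool [-0.03 -0.15 -0.21] tz [ 0.04 -0.01 -0.01]
```

View pics/c7.png

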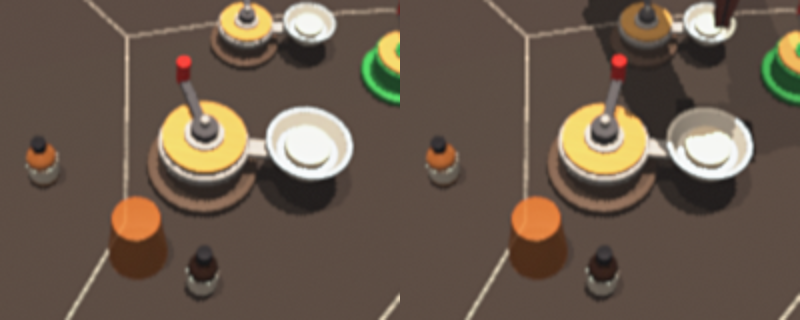

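The dish centre is at (309,146) both before and after, and the lever, glass and bottles are as they should be. I hand in.

```bash
python3 -c "
from cell import robot
print(robot.close_job())"
```

```text
the job is handed in; nothing more can be done
None
```

The clamp is tight and held the dish in the check. I handed the job in at about 31 s, with the gripper clear and touching nothing.

- **Tightening:** I turned the red lever of the large bronze stand about 30° clockwise with closed fingers. Turning it loose took about 2–3 N, less than the 4 N given. Resistance then climbed clearly.
- **Lean on the post:** I held it for about 2.5 s. Readings were 10.7 to 11.5 N square to the lever (up to about 11.7 N in all, counting sideways friction). The tool did not move.
- **Clamp check:** I pressed on the dish rim from outside, square to its arm. It read 5.0 and 5.9 N at the two readings, held for about 1.5 s, a little longer than the one second asked. There was also an upward friction reading of 2.4–3.6 N. The tool stayed within 0.1 mm.
- **Last look:** The scene picture after letting go shows the dish at the same pixel as at the start, and the glass and bottles where they were. No check failed.

Forces are read only at the end of each 0.83 s call, so I did not see brief values in between.

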